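Lid a mini chopper and hold it at the pulse mark

ROBOT

A 7-joint arm with a two-finger parallel gripper is mounted at the origin on a cart in front of the work surface, level with it; the furniture and walls round the work are solid. World frame = base frame: x ahead of the robot, y to its left, z up, the work surface at z = 0. Lengths are in m, angles in rad, forces in N, time in s.
With the tool pointing down it reaches from about 0.4 to 0.925 m from the base axis. Payload 5.6 kg.
Tool frame: the origin (TCP) lies on the centre line of the jaws, within the pads' length; the fingertips stand 8 mm ahead of it and the grasp point (between the pads) lies 11 mm behind it; z points along the fingers, y is the line along which they close (so a half turn about z gives the same grasp; the last joint's range is limited). The gripper opens to 85 mm and grips with 20 to 120 N. Pads are 22 mm wide; open, the fingers measure 114 mm over their backs; the gripper's body (76 mm by 85 mm) begins 54 mm behind the grasp point. The pads swing forward as they close: fully open they stand 13 mm farther back than shut.
Start: joints at [1.14, 0.468, -0.012, 1.603, 0.006, 1.071, -0.056], TCP at [0.246, -0.602, 0.239] pointing down, gripper open.
Joint ranges: [-2.53, 2.53], [-0.31, 2.02], [-1.57, 1.55], [0.28, 2.44], [-1.29, 4.43], [0.15, 1.84], [-2.92, 2.92]. Speed limits (rad/s): [2.57, 2.57, 3.14, 3.14, 3.14, 3.14, 3.14].

INTERFACE

Orientations are given as a unit quaternion [x, y, z, w].
In Python, from cell import ctrl, get_image gives the robot as it stands. The module is installed in compiled form; this text tells all that it offers.
- The arm moves only by the tool apply_moves, never from a script. Its argument "rows" is a list of rows, each an object with "translation": the shift along the tool's x, y, z in units of 25 mm (1.0 is 25 mm), a list of three; "twist": the turn about the tool's z in units of 5 degrees (1.0 is 5 degrees); "jaw": the opening in per cent of the stroke, from 0 (shut) to 100 (fully open). A call has exactly 8 rows; each row is the pose to reach, as a shift and turn from the pose commanded when the call began, along the tool's axes at that moment; what a row does not reach only later rows make up. A row lasts 1/12 s, in which the tool goes at most 41.7 mm and 7.16 degrees, less where a joint would pass 70% of its speed; a pose out of reach is approached as far as the arm can. A call with a gripper value outside its range is refused whole. The fingers move at their own pace and stop on an object; the grip force is fixed at half the most. Time passes only in rows, so rows that repeat a pose let the fingers close, or fill a call up. It gives the time, the measured TCP pose, the force, the opening and the grip force at its end, in the units of the state.
- ctrl.get_state(): the state, without advancing time (a new reading comes with each control period).
- get_image(name): name is "scene" or "top"; returns a dict with "pixels" (400x640x3 uint8, red, green, blue), "fov_y" (degrees; the focal length in pixels is half the picture's height over the tangent of half this angle, whatever the lens; pixels are square), "cx", "cy" (the principal point, pixels), "k1" (the pictures are not rectified: a ray, as slopes to the right and down, at radius r is drawn at 1 + k1 r^2 times it, then the intrinsics apply), "cam_to_world" (4x4, takes a point from camera to world coordinates). Camera axes: x right, y up, looking along -z (the intrinsics and any distortion apply to the point x, -y, -z); pixel columns grow to the right and rows downward; lengths in m; the calibration is good to about 2 mm. A picture is of the moment at which its call begins. There is no depth.
- ctrl.job_done(): hands the job in; it is judged then, once.
The state is a dict: "t": time; "qpos": joint angles; "qd": joint speeds; "effort": joint torques, N m; "ee_pos": TCP position; "tcp_rot": TCP orientation; "contact_force": force on the tool from outside, world axes, zero at the start; "wrist_torque": the same for the moment, N m; "grip_width": opening from 0.0 (shut) to 1.0 (fully open); "gripper_force": force on a finger pad.
Only numpy, scipy, OpenCV 4.12 (cv2) and the standard library are available. Lean on these libraries where they do the work, as an engineer would, in place of code of your own. Each camera call takes 0.05 s, during which the arm holds its last target. There are 200 camera calls.

TASK

The mini chopper is loaded with garlic and its lid lies washed in the red wire basket: lift the lid out by its grip bar, set it on the chopper with its orange pointers at the white marks so that its pins drop fully into the bayonet slots, and twist it clockwise (seen from above) against the spring until the pointers stand at the orange pulse marks, half way to the lock. Do not let it click past the red latch, and finish while still gripping the lid there, since the spring would turn it back if you let go. Leave the spoon in the basket, the salt shaker and the garlic bulb where they are.

Things in the scene. Friction and masses are not known exactly. Their poses are not given: they have to be found in the camera images.
- lid: Loose lid, about 120 g, flat in the basket: white disc 100 mm across, dark grip bar on top. Origin: centre of the plug's underside; z up, x along the bar; a half turn about z makes no difference. Above the origin: plug 76 mm across (68 at its foot) 0.5 to 14 mm; disc 14 to 21 mm; orange pointer ears at +x and -x, 57 mm from the axis, 14.5 to 20.5 mm.
- lid_grip (a point): Top centre of the lid's upright grip bar, 51 mm above the lid's origin and 30 mm above its disc. The bar is 72 mm long (lid x) and 24 mm thick (lid y): grip it across lid y. An orange stripe runs along its top.
- lid_pins (a point): On the lid's axis at the height of its two bayonet pins, 4 mm above the lid's origin. The pins are round bars of 7 mm diameter along lid x, reaching 44.5 mm from the axis at +x and -x, under the pointer ears.
- chopper: Cordless mini chopper, fixed to the worktop: dark motor base 116 mm across, clear bowl, grey collar. Origin: centre of its underside; z up; white marks at -x (front) and +x. Lid entry: on the axis, lid x along chopper x either way round. Lid home (disc on the collar): lid origin 133 mm above this origin; 146.5 mm while the pins still stand on the ledge.
- mouth (a point): Centre of the top of the chopper's bayonet collar, 147 mm above the worktop. Collar 104 mm across, mouth 80 mm across, with two entry slots 14 mm wide at chopper -x and +x, reaching 47 mm from the axis. Ledge 5 mm thick, channel for the pins below. Once home the lid turns only clockwise from above (negative about z).
- white_mark (a point): Front white line over the collar's top outer edge, at chopper -x: the entry slot, lid angle 0 degrees. A second white line is on the far side.
- pulse_mark (a point): Front orange line over the collar's top outer edge: pulse position, 30 degrees clockwise (seen from above) of the white line. A second orange line is on the far side.
- latch_button (a point): Top of the red sprung latch button on a bracket outside the collar, 54 degrees clockwise of the front white line, 151 mm above the worktop, reaching 72 mm from the axis. A pointer ear begins to push it at a lid angle of about 48 degrees and clicks past (locks) at about 54 degrees.
- switch (a joint): Sprung pulse switch in the collar, pushed round by the lid's pins, rad: 0 at rest; it starts to move when the lid stands 12 degrees (0.21 rad) past the white mark, and reads lid angle minus 0.21: about 0.31 at the orange mark, 0.73 where the lock clicks. Weak return spring, 0.04 N m at 0, 0.15 N m at the orange mark.
- basket: Red coated wire drainer basket, fixed, inside 175 mm (x) by 230 mm (y), rim 58 mm above its origin, wire floor 12 mm above it. Origin: centre of its underside on the worktop.
- spoon: Bystander: steel table spoon, 192 mm long (x), 39 mm wide, 13 mm high, lying in the basket along its far side beside the lid. Origin: centre of the underside.
- salt: Bystander: salt shaker with grey top, 44 mm across, 90 mm high, on the worktop behind the work. Origin: centre of the underside.
- coffee_maker: Obstacle: black coffee maker, fixed, 348 mm high and 218 mm wide (y). Origin: centre of its underside; its front and the overhanging head reach 125 mm from the origin toward the robot. Keep arm and gripper clear of it when swinging across.
- garlic: Bystander: garlic bulb, 50 mm across and 51 mm high, on the chopping board at the left. Origin: centre of the underside.

How it is judged:
On the way, in this order (a step that is already met when the one before it is completed fails the run):
1. the lid is gripped and lifted clear of the basket (z of lid in the frame of basket above 0.085 m and contact force between the fingers and lid above 1 N), for 0.1 s.
2. the lid has dropped home on the chopper, pins through the slots (z of lid in the frame of chopper below 0.137 m and horizontal distance between lid and chopper below 0.006 m and angle between lid's own z axis and vertical below 0.1 rad), for 0.1 s.
At the end, for the whole second after the job is handed in: The lid sits home on the chopper (within 4 mm of fully down, 6 mm of centred, 0.1 rad of level), turned clockwise to the pulse mark (30 degrees, within 8 degrees: switch 0.175 to 0.454 rad) and at rest there, with the gripper's fingers still holding it (more than 2 N) (all of step 2 and z of lid in the frame of chopper above 0.128 m and value of joint switch between 0.175 and 0.454 rad and velocity of joint switch between -0.1 and 0.1 rad/s and contact force between the fingers and lid above 2 N and linear speed of lid below 0.02 m/s); the arm keeps its last pose, push and grip.
It fails at once if the lid is turned so far that it clicks past the red latch (value of joint switch above 0.7 rad).
It fails at once if the spoon is taken out of the basket or dragged more than 50 mm (distance of spoon from where it was at the start of the episode above 0.05 m).
It fails at once if the salt shaker is moved more than 40 mm (distance of salt from where it was at the start of the episode above 0.04 m).
It fails at once if the garlic bulb is moved more than 40 mm (distance of garlic from where it was at the start of the episode above 0.04 m).
It also fails if it takes over 38 s, if anything falls off the work surface, if the arm or the gripper's body presses on something with over 40 N, if the wrist force passes 120 N, or if a joint passes its speed limit or range.

## Working session

There is one attempt and no reset: what is moved stays moved. The work goes in short steps, Python scripts to look and compute and a tool call to move; the robot and the scene stay as the last step left them, time stands still between calls to the robot, and variables do not carry over. Pictures are saved under pics/ and viewed, at most 10 in all, crops included, and the job is handed in when it is done.

Besides the shell and the picture viewer there is one more tool, called after ">>>" as name([rows], argument=value, ...), one row to a line, values as JSON. apply_moves: Moves the arm, as the interface text tells. Its arguments: {"type":"object","properties":{"rows":{"type":"array"}},"required":["rows"]}

```bash
mkdir -p pics
cat > h.py <<'E'
import numpy as np, cv2
from cell import ctrl, get_image
def cam(n):
    d=get_image(n); d['f']=200/np.tan(np.radians(d['fov_y'])/2); return d
def K(d): return np.array([[d['f'],0,d['cx']],[0,d['f'],d['cy']],[0,0,1.]])
def ray(d,uv):
    p=cv2.undistortPoints(np.array(uv,float).reshape(-1,1,2),K(d),np.array([d['k1'],0,0,0,0.])).reshape(-1,2)
    M=np.array(d['cam_to_world']); v=np.c_[p[:,0],-p[:,1],-np.ones(len(p))]@M[:3,:3].T
    return M[:3,3],v
def onz(d,uv,z):
    o,v=ray(d,uv); return o+v*((z-o[2])/v[:,2])[:,None]
def save(d,n): cv2.imwrite('pics/'+n,d['pixels'][:,:,::-1])
E
python3 - <<'E'
from h import *
for n in('scene','top'):
    d=cam(n); save(d,n+'0.png'); print(n,d['f'],d['k1'],np.round(d['cam_to_world'],3).tolist())
s=ctrl.get_state(); print(s)
E
```

```text
scene 431.86493282894054 -0.014238582486256325 [[-0.535, 0.52, -0.666, 0.023], [-0.844, -0.351, 0.405, 0.562], [-0.023, 0.779, 0.627, 0.665], [0.0, 0.0, 0.0, 1.0]]
top 362.6746966187118 -0.0708407277675504 [[0.027, 0.986, -0.163, 0.463], [-1.0, 0.027, 0.0, 0.216], [0.005, 0.163, 0.987, 0.976], [0.0, 0.0, 0.0, 1.0]]
{'t': 0.1, 'qpos': array([ 1.14002042,  0.46830269, -0.01160845,  1.60355742,  0.0060056 ,
        1.071365  , -0.05628086]), 'qd': array([-0.00068327, -0.00097282, -0.00048741, -0.00239209, -0.00076699,
       -0.00036705,  0.00109701]), 'effort': array([ 1.07334286e-03, -5.33518732e+01,  2.13490671e-02, -2.51966125e+01,
        1.13922279e-02,  4.27049279e-03,  2.29882187e-05]), 'ee_pos': array([ 0.24554009, -0.60130692,  0.23841403]), 'tcp_rot': array([ 9.81265837e-01,  1.92656999e-01, -2.11231589e-04, -7.70591941e-04]), 'contact_force': array([ 0.0998325 , -0.63280816,  0.58238002]), 'wrist_torque': array([ 0.00727711, -0.05316777, -0.03290331]), 'gripper_force': 0.0, 'grip_width': 0.9952830779873562}
```

View pics/scene0.png

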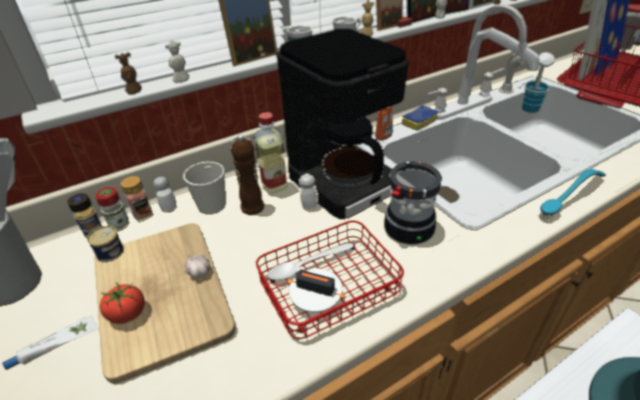

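View pics/top0.png

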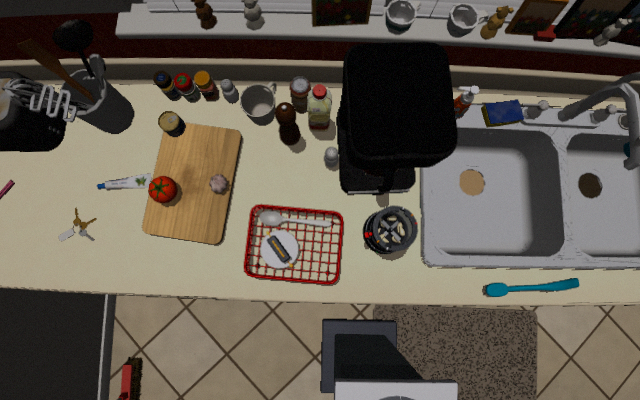

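The scene view shows the basket with the lid near (315,288) and the chopper at (413,200). In the top view the lid is at (279,250), the chopper at (390,230) and its red latch at (368,235).

Run:
```python
from h import *
T=cam('top');S=cam('scene')
def crop(d,x,y,w,h,k): return cv2.resize(d['pixels'][y:y+h,x:x+w,::-1],None,fx=k,fy=k,interpolation=cv2.INTER_CUBIC)
a=crop(T,245,205,100,75,4);b=crop(T,350,195,80,75,4);b=cv2.copyMakeBorder(b,0,0,0,80,0)
c=crop(S,265,245,100,75,4);e=crop(S,370,150,80,75,4);e=cv2.copyMakeBorder(e,0,0,0,80,0)
cv2.imwrite('pics/c1.png',np.vstack([np.hstack([a,b]),np.hstack([c,e])]))
def blobs(d,box,nm):
    x,y,w,h=box; im=d['pixels'][y:y+h,x:x+w]; hsv=cv2.cvtColor(im,cv2.COLOR_RGB2HSV)
    for name,lo,hi in(('orange',(6,130,120),(20,255,255)),('red',(0,170,120),(5,255,255))):
        m=cv2.inRange(hsv,lo,hi); n,l,st,ce=cv2.connectedComponentsWithStats(m)
        print(nm,name,[(st[i,4],np.round(ce[i]+[x,y],1).tolist()) for i in range(1,n) if st[i,4]>=3][:12])
blobs(T,(258,225,44,48),'Tlid');blobs(T,(355,200,70,60),'Tchop');blobs(S,(285,262,65,50),'Slid');blobs(S,(380,155,70,50),'Schop')
```

```text
Tlid orange [(np.int32(5), [268.4, 233.4]), (np.int32(38), [277.4, 248.2]), (np.int32(9), [290.7, 264.6])]
Tlid red [(np.int32(4), [267.0, 226.2]), (np.int32(6), [277.8, 227.3]), (np.int32(6), [287.7, 228.8]), (np.int32(3), [296.3, 228.7]), (np.int32(7), [263.7, 266.1]), (np.int32(3), [293.0, 269.0])]
Tchop orange [(np.int32(3), [377.7, 240.7])]
Tchop red [(np.int32(21), [367.6, 234.0])]
Slid orange [(np.int32(86), [314.9, 276.8]), (np.int32(15), [288.8, 281.1]), (np.int32(15), [341.8, 295.8])]
Slid red [(np.int32(58), [338.4, 306.7])]
Schop orange [(np.int32(6), [410.8, 189.8])]
Schop red [(np.int32(8), [398.2, 187.8]), (np.int32(21), [395.9, 192.2])]
```

View pics/c1.png

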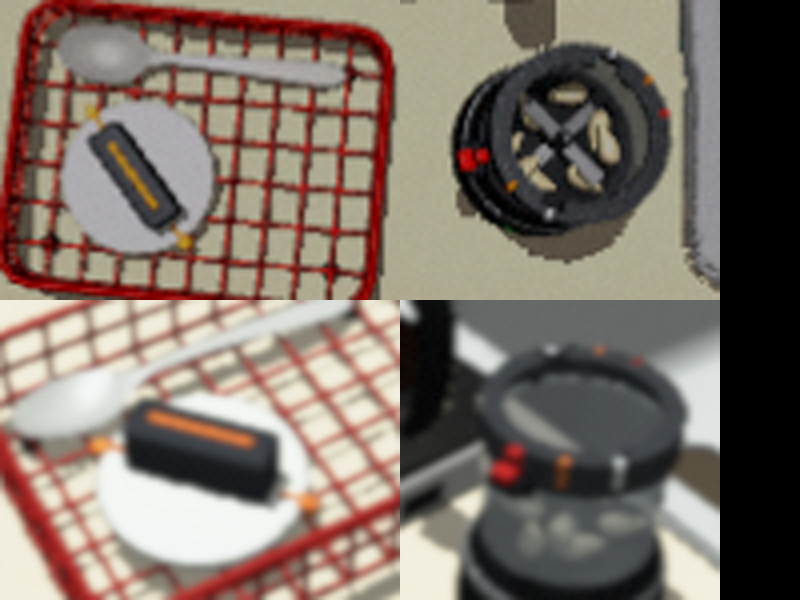

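The crops show the lid with its orange ears at top-view (268,233) and (291,265). The chopper's white marks are at about (387,248) and (403,208), the orange ones at (378,241) and (412,215).

Run:
```python
from h import *
from scipy.spatial.transform import Rotation as R
T=cam('top');S=cam('scene')
et=onz(T,[[268.4,233.4],[290.7,264.6]],.030); es=onz(S,[[288.8,281.1],[341.8,295.8]],.030)
gt=onz(T,[[277.4,248.2]],.064); gs=onz(S,[[314.9,276.8]],.064)
for e in(et,es): d=e[1]-e[0]; print('lid ears',e.mean(0),np.hypot(*d[:2]),np.degrees(np.arctan2(d[1],d[0])))
print('stripe',gt,gs)
mt=onz(T,[[387.3,248],[403.3,208],[378,241.3],[412,214.6]],.147)
ms=onz(S,[[424.2,191],[408,162.4],[410.7,190.5],[420,162]],.147)
for m in(mt,ms):
    for a,b in((0,1),(2,3)):
        d=m[b]-m[a]; print('chop',(m[a]+m[b])/2,np.hypot(*d[:2]),np.degrees(np.arctan2(d[1],d[0])))
s=ctrl.get_state(); r=R.from_quat(s['tcp_rot']).as_matrix(); print(np.round(r,3))
for n,c in(('spoon far x', [300,223]),('salt',[332,156])): print(n,onz(T,[c],.02))
```

```text
lid ears [0.48271558 0.3116247  0.03      ] 0.09950550802642559 -142.07736849944433
lid ears [0.48237843 0.31448821 0.03      ] 0.10606458830171103 -142.5013253502425
stripe [[0.4836156  0.31345051 0.064     ]] [[0.48030841 0.3139222  0.064     ]]
chop [0.53525641 0.03602647 0.147     ] 0.10024021077823962 -21.98283190326489
chop [0.53515822 0.03660551 0.147     ] 0.10128885203544495 -51.25807150416368
chop [0.53127085 0.04055825 0.147     ] 0.10027194585478306 -22.662352452575213
chop [0.53261613 0.03988408 0.147     ] 0.10304637677791877 -51.809452233029546
[[ 0.926  0.378 -0.   ]
 [ 0.378 -0.926  0.   ]
 [-0.    -0.001 -1.   ]]
spoon far x [[0.55240146 0.26125573 0.02      ]]
salt [[0.73779774 0.18045001 0.02      ]]
```

```bash
cat > go.py <<'E'
import sys
from h import *
from scipy.spatial.transform import Rotation as R
def st(): 
    s=ctrl.get_state(); return s,R.from_quat(s['tcp_rot']).as_matrix()
s,r=st(); yaw=np.degrees(np.arctan2(r[1,0],r[0,0]))
print('t',round(s['t'],2),'pos',np.round(s['ee_pos'],4),'yaw',round(yaw,2),'tilt',np.round(r[:,2],3),'F',np.round(s['contact_force'],1),'M',np.round(s['wrist_torque'],2),'w',round(s['grip_width'],3),'gf',round(s['gripper_force'],1),'q',np.round(s['qpos'],2))
for a in sys.argv[1:]:
    x,y,z,w=map(float,a.split(',')); d=r.T@(np.array([x,y,z])-s['ee_pos'])/.025
    print(a,'-> trans',np.round(d,2),'twist',round(-((w-yaw+180)%360-180)/5,2))
E
python3 go.py .42,-.33,.25,72
python3 - <<'E'
from h import *
T=cam('top'); print(onz(T,[[400,165]],.348),onz(T,[[375,190]],.02))
E
```

```text
t 0.3 pos [ 0.2457 -0.6016  0.239 ] yaw 22.22 tilt [-0.  0. -1.] F [-0.3 -0.   1.3] M [0.01 0.04 0.01] w 1.0 gf 0.0 q [ 1.14  0.47 -0.01  1.6   0.01  1.07 -0.06]
.42,-.33,.25,72 -> trans [10.56 -7.42 -0.44] twist -9.96
[[0.63058952 0.07051021 0.348     ]] [[0.64671923 0.06287448 0.02      ]]
```

>>> apply_moves([
  {"translation":[0.9,-0.6,0],"twist":-1.2,"jaw":100},
  {"translation":[2.2,-1.5,-0.1],"twist":-2.4,"jaw":100},
  {"translation":[3.6,-2.5,-0.2],"twist":-3.7,"jaw":100},
  {"translation":[5,-3.5,-0.2],"twist":-5,"jaw":100},
  {"translation":[6.4,-4.5,-0.3],"twist":-6.3,"jaw":100},
  {"translation":[7.8,-5.5,-0.4],"twist":-7.6,"jaw":100},
  {"translation":[9.2,-6.5,-0.4],"twist":-8.8,"jaw":100},
  {"translation":[10.6,-7.4,-0.4],"twist":-10,"jaw":100},
])

```text
t: 1.02
ee_pos: [0.4178, -0.3342, 0.2498]
tcp_rot: [0.806, 0.591, -0.0, 0.0]
contact_force: [0.8, 0.3, -0.4]
grip_width: 0.999
gripper_force: 0.0
```

```bash
python3 go.py .44,-.03,.26,125
```

```text
t 1.02 pos [ 0.4178 -0.3342  0.2498] yaw 72.49 tilt [ 0.    -0.001 -1.   ] F [ 0.8  0.3 -0.4] M [-0.06 -0.07  0.04] w 0.999 gf 0.0 q [ 0.87  0.29 -0.31  1.86  0.1   1.01  0.21]
.44,-.03,.26,125 -> trans [11.87 -2.81 -0.42] twist -10.5
```

>>> apply_moves([
  {"translation":[1.4,-0.3,0],"twist":-1.3,"jaw":100},
  {"translation":[2.9,-0.7,-0.1],"twist":-2.6,"jaw":100},
  {"translation":[4.4,-1.0,-0.2],"twist":-3.9,"jaw":100},
  {"translation":[5.9,-1.4,-0.2],"twist":-5.2,"jaw":100},
  {"translation":[7.4,-1.8,-0.3],"twist":-6.5,"jaw":100},
  {"translation":[8.9,-2.1,-0.4],"twist":-7.8,"jaw":100},
  {"translation":[10.4,-2.5,-0.4],"twist":-9.1,"jaw":100},
  {"translation":[11.9,-2.8,-0.4],"twist":-10.5,"jaw":100},
])

```text
t: 1.68
ee_pos: [0.4411, -0.0295, 0.2598]
tcp_rot: [0.462, 0.887, -0.0, 0.001]
contact_force: [1.7, -0.2, -0.6]
grip_width: 1.002
gripper_force: 0.0
```

```bash
python3 go.py .475,.25,.2,177
```

```text
t 1.68 pos [ 0.4411 -0.0295  0.2598] yaw 125.02 tilt [ 0.001 -0.001 -1.   ] F [ 1.7 -0.2 -0.6] M [-0.02 -0.01  0.05] w 1.002 gf 0.0 q [ 0.6   0.14 -0.65  2.03  0.11  1.    0.51]
.475,.25,.2,177 -> trans [8.38 7.53 2.38] twist -10.4
```

>>> apply_moves([
  {"translation":[1.0,0.9,0],"twist":-1.3,"jaw":100},
  {"translation":[2.1,1.9,0.1],"twist":-2.6,"jaw":100},
  {"translation":[3.1,2.8,0.2],"twist":-3.9,"jaw":95},
  {"translation":[4.2,3.8,0.5],"twist":-5.2,"jaw":90},
  {"translation":[5.2,4.7,0.9],"twist":-6.5,"jaw":85},
  {"translation":[6.3,5.6,1.4],"twist":-7.8,"jaw":80},
  {"translation":[7.3,6.6,1.9],"twist":-9.1,"jaw":80},
  {"translation":[8.4,7.5,2.4],"twist":-10.4,"jaw":80},
])

```text
t: 2.35
ee_pos: [0.4767, 0.2494, 0.1988]
tcp_rot: [0.027, 1.0, -0.0, 0.0]
contact_force: [0.8, 0.2, 0.1]
grip_width: 0.802
gripper_force: 0.0
```

```bash
python3 go.py .482,.3135,.12,217.7
```

```text
t 2.35 pos [0.4767 0.2494 0.1988] yaw 176.96 tilt [ 0.001 -0.    -1.   ] F [0.8 0.2 0.1] M [-0.01 -0.02 -0.  ] w 0.802 gf 0.0 q [ 0.12  0.48 -0.84  1.88  0.43  0.98  0.61]
.482,.3135,.12,217.7 -> trans [-0.07  2.57  3.15] twist -8.15
```

>>> apply_moves([
  {"translation":[0,0.5,0.5],"twist":-1.3,"jaw":75},
  {"translation":[0,1.0,1.0],"twist":-2.6,"jaw":75},
  {"translation":[0,1.5,1.6],"twist":-3.9,"jaw":75},
  {"translation":[0,2.0,2.2],"twist":-5.2,"jaw":75},
  {"translation":[-0.1,2.3,2.7],"twist":-6.5,"jaw":75},
  {"translation":[-0.1,2.6,3.1],"twist":-7.6,"jaw":75},
  {"translation":[-0.1,2.6,3.2],"twist":-8.1,"jaw":75},
  {"translation":[-0.1,2.6,3.2],"twist":-8.1,"jaw":75},
])

```text
t: 3.02
ee_pos: [0.4817, 0.3129, 0.118]
tcp_rot: [-0.32, 0.947, 0.0, -0.001]
contact_force: [-0.2, -0.7, 0.3]
grip_width: 0.754
gripper_force: 0.0
```

```bash
python3 go.py .482,.3135,.046,217.7
python3 - <<'E'
from h import *
T=cam('top');S=cam('scene')
f=lambda d,x,y: cv2.resize(d['pixels'][y:y+100,x:x+100,::-1],None,fx=4,fy=4,interpolation=cv2.INTER_CUBIC)
cv2.imwrite('pics/c2.png',np.hstack([f(T,230,200),f(S,265,215)]))
E
```

```text
t 3.02 pos [0.4817 0.3129 0.118 ] yaw -142.7 tilt [-0.002 -0.    -1.   ] F [-0.2 -0.7  0.3] M [-0.07  0.01  0.02] w 0.754 gf 0.0 q [ 0.02  0.7  -0.9   1.84  0.67  0.94  1.04]
.482,.3135,.046,217.7 -> trans [-0.03  0.01  2.88] twist -0.08
```

View pics/c2.png

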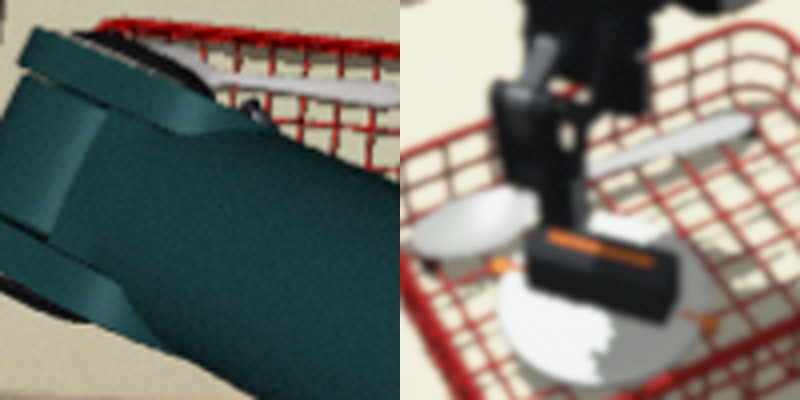

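The scene view shows one fingertip at about (306,271), over the bar, with the stripe at (415,247 in crop). I'll check that against projected fingertip positions.

Run:
```python
from h import *
from go import st
S=cam('scene');s,r=st();M=np.linalg.inv(S['cam_to_world'])
for n,o in(('tcp',[0,0,0]),('+y',[0,.032,.0]),('-y',[0,-.032,.0])):
    p=s['ee_pos']+r@np.array(o); c=M[:3,:3]@p+M[:3,3]; print(n,p.round(3),S['cx']+S['f']*c[0]/-c[2],S['cy']-S['f']*c[1]/-c[2])
```

```text
t 3.12 pos [0.4823 0.3127 0.1192] yaw -142.89 tilt [-0. -0. -1.] F [-0.  -1.2  0.3] M [ 0.01 -0.04 -0.04] w 0.752 gf 0.0 q [ 0.03  0.7  -0.9   1.84  0.67  0.94  1.04]
tcp [0.483 0.313 0.12 ] 313.54212005461125 254.4535846564908
+y [0.463 0.338 0.12 ] 306.4353010797138 267.578491138148
-y [0.502 0.287 0.12 ] 320.2220614245161 242.11703772985166
```

>>> apply_moves([
  {"translation":[0,0,0.7],"twist":-0.1,"jaw":75},
  {"translation":[0,0,1.4],"twist":-0.1,"jaw":75},
  {"translation":[0,0,2.1],"twist":-0.1,"jaw":75},
  {"translation":[0,0,2.6],"twist":-0.1,"jaw":75},
  {"translation":[0,0,2.9],"twist":-0.1,"jaw":70},
  {"translation":[0,0,2.9],"twist":-0.1,"jaw":40},
  {"translation":[0,0,2.9],"twist":-0.1,"jaw":10},
  {"translation":[0,0,2.9],"twist":-0.1,"jaw":0},
])

```text
t: 3.83
ee_pos: [0.4827, 0.3134, 0.0477]
tcp_rot: [-0.323, 0.946, 0.0, 0.001]
contact_force: [-0.5, 1.2, -0.0]
grip_width: 0.283
gripper_force: 0.2
```

>>> apply_moves([
  {"translation":[0,0,0],"twist":0,"jaw":0},
  {"translation":[0,0,0],"twist":0,"jaw":0},
  {"translation":[0,0,0],"twist":0,"jaw":0},
  {"translation":[0,0,0],"twist":0,"jaw":0},
  {"translation":[0,0,0],"twist":0,"jaw":0},
  {"translation":[0,0,0],"twist":0,"jaw":0},
  {"translation":[0,0,0],"twist":0,"jaw":0},
  {"translation":[0,0,0],"twist":0,"jaw":0},
])

```text
t: 4.5
ee_pos: [0.4828, 0.3135, 0.0479]
tcp_rot: [-0.323, 0.946, 0.0, 0.001]
contact_force: [0.2, -1.0, 6.1]
grip_width: 0.27
gripper_force: 60.7
```

```bash
python3 go.py .475,.30,.25,200
```

```text
t 4.5 pos [0.4828 0.3135 0.0479] yaw -142.29 tilt [ 0.002  0.001 -1.   ] F [ 0.2 -1.   6.1] M [-0.12  0.1  -0.  ] w 0.27 gf 60.7 q [-0.03  0.79 -0.81  1.87  0.77  0.83  0.98]
.475,.30,.25,200 -> trans [ 0.56 -0.24 -8.09] twist 3.54
```

>>> apply_moves([
  {"translation":[0,0,-0.4],"twist":0,"jaw":0},
  {"translation":[0,0,-1.2],"twist":0,"jaw":0},
  {"translation":[0,0,-2.4],"twist":0,"jaw":0},
  {"translation":[0,0,-3.7],"twist":0,"jaw":0},
  {"translation":[0,0,-5.0],"twist":0,"jaw":0},
  {"translation":[0,0,-6.3],"twist":0,"jaw":0},
  {"translation":[0,0,-7.4],"twist":0,"jaw":0},
  {"translation":[0,0,-8.0],"twist":0,"jaw":0},
])

```text
t: 5.17
ee_pos: [0.4826, 0.3138, 0.2507]
tcp_rot: [-0.323, 0.946, 0.0, 0.002]
contact_force: [0.7, 0.3, -1.6]
grip_width: 0.264
gripper_force: 59.8
```

```bash
python3 go.py .46,.17,.25,187
```

```text
t 5.17 pos [0.4826 0.3138 0.2507] yaw -142.26 tilt [ 0.004  0.002 -1.   ] F [ 0.7  0.3 -1.6] M [ 0.07 -0.03 -0.02] w 0.264 gf 59.8 q [ 0.12  0.55 -1.03  1.73  0.52  1.15  1.17]
.46,.17,.25,187 -> trans [ 4.24 -3.99  0.01] twist 6.15
```

>>> apply_moves([
  {"translation":[0.4,-0.4,0],"twist":0.5,"jaw":0},
  {"translation":[1.0,-0.9,0],"twist":1.3,"jaw":0},
  {"translation":[1.6,-1.5,0],"twist":2.2,"jaw":0},
  {"translation":[2.2,-2.0,0],"twist":3.1,"jaw":0},
  {"translation":[2.8,-2.6,0],"twist":4.0,"jaw":0},
  {"translation":[3.3,-3.1,0],"twist":4.8,"jaw":0},
  {"translation":[3.8,-3.6,0],"twist":5.6,"jaw":0},
  {"translation":[4.2,-4.0,0],"twist":6.1,"jaw":0},
])

```text
t: 5.83
ee_pos: [0.4597, 0.1679, 0.247]
tcp_rot: [-0.061, 0.998, -0.001, -0.0]
contact_force: [0.2, -0.2, -1.3]
grip_width: 0.268
gripper_force: 59.7
```

```bash
python3 go.py .525,.0385,.225,157.8
```

```text
t 5.83 pos [0.4597 0.1679 0.247 ] yaw -173.01 tilt [-0.    -0.001 -1.   ] F [ 0.2 -0.2 -1.3] M [-0.05  0.03 -0.04] w 0.268 gf 59.7 q [ 0.41  0.35 -0.98  1.93  0.34  1.04  0.97]
.525,.0385,.225,157.8 -> trans [-1.96 -5.45  0.88] twist 5.84
```

>>> apply_moves([
  {"translation":[-0.2,-0.5,0],"twist":0.6,"jaw":0},
  {"translation":[-0.5,-1.3,0.1],"twist":1.4,"jaw":0},
  {"translation":[-0.8,-2.2,0.3],"twist":2.3,"jaw":0},
  {"translation":[-1.1,-3.1,0.5],"twist":3.2,"jaw":0},
  {"translation":[-1.4,-4.0,0.6],"twist":4.1,"jaw":0},
  {"translation":[-1.7,-4.8,0.8],"twist":5.0,"jaw":0},
  {"translation":[-1.9,-5.3,0.9],"twist":5.6,"jaw":0},
  {"translation":[-2.0,-5.5,0.9],"twist":5.8,"jaw":0},
])

```text
t: 6.5
ee_pos: [0.5281, 0.0367, 0.2236]
tcp_rot: [0.192, 0.981, -0.0, -0.0]
contact_force: [0.4, -0.5, -0.4]
grip_width: 0.269
gripper_force: 59.7
```

```bash
python3 go.py .5335,.0385,.19,157.8
python3 - <<'E'
from h import *
T=cam('top');S=cam('scene')
f=lambda d,x,y: cv2.resize(d['pixels'][y:y+120,x:x+100,::-1],None,fx=4,fy=4,interpolation=cv2.INTER_CUBIC)
cv2.imwrite('pics/c3.png',np.hstack([f(T,340,180),f(S,365,110)]))
E
```

```text
t 6.5 pos [0.5281 0.0367 0.2236] yaw 157.87 tilt [-0.001 -0.001 -1.   ] F [ 0.4 -0.5 -0.4] M [-0.   -0.04  0.03] w 0.269 gf 59.7 q [ 0.51  0.41 -0.79  1.87  0.34  1.    0.75]
.5335,.0385,.19,157.8 -> trans [-0.17  0.15  1.35] twist 0.01
```

View pics/c3.png

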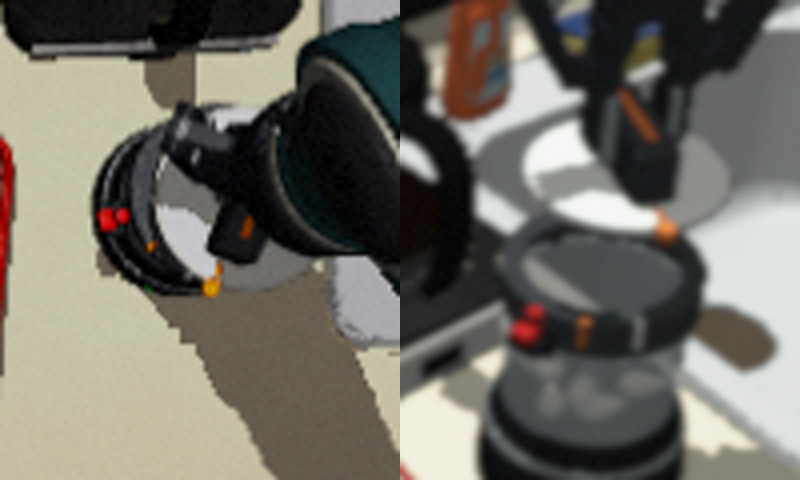

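The lid hangs level over the chopper. Its front ear is at scene (431.5,167) and top (392.3,251.5), and the collar marks are visible below it.

Run:
```python
from h import *
from go import st
T=cam('top');S=cam('scene');s,r=st()
u=np.array([np.cos(np.radians(-22.13)),np.sin(np.radians(-22.13)),0])
print('exp ear',s['ee_pos']-.056*u-[0,0,.0179])
print('T',onz(T,[[392.3,251.5]],.2057),'S',onz(S,[[431.3,167]],.2057))
# blob
for d,b in((T,(385,240,15,18)),(S,(425,158,14,16))):
    x,y,w,h=b; hsv=cv2.cvtColor(d['pixels'][y:y+h,x:x+w],cv2.COLOR_RGB2HSV); m=cv2.inRange(hsv,(6,120,100),(22,255,255)); n,l,q,c=cv2.connectedComponentsWithStats(m); i=1+q[1:,4].argmax(); p=c[i]+[x,y]; print(p,q[i,4],onz(d,[p],.2057))
```

```text
t 6.6 pos [0.5277 0.0388 0.2243] yaw 158.15 tilt [-0.  0. -1.] F [-0.3  0.6 -0.6] M [ 0.02 -0.   -0.01] w 0.269 gf 59.7 q [ 0.51  0.4  -0.79  1.87  0.34  1.    0.76]
exp ear [0.47509276 0.06178376 0.2066332 ]
T [[0.479849   0.05559598 0.2057    ]] S [[0.47913654 0.05698685 0.2057    ]]
[391.91666667 250.91666667] 24 [[0.48105479 0.05640912 0.2057    ]]
[431.         167.78947368] 19 [[0.47756528 0.05919355 0.2057    ]]
```

>>> apply_moves([
  {"translation":[-0.1,0,0.1],"twist":0,"jaw":0},
  {"translation":[-0.2,0.1,0.3],"twist":0,"jaw":0},
  {"translation":[-0.25,0.1,0.6],"twist":0,"jaw":0},
  {"translation":[-0.25,0.1,0.9],"twist":0,"jaw":0},
  {"translation":[-0.25,0.1,1.2],"twist":0,"jaw":0},
  {"translation":[-0.25,0.1,1.4],"twist":0,"jaw":0},
  {"translation":[-0.25,0.1,1.5],"twist":0,"jaw":0},
  {"translation":[-0.25,0.1,1.5],"twist":0,"jaw":0},
])

```text
t: 7.37
ee_pos: [0.5334, 0.0394, 0.1859]
tcp_rot: [0.189, 0.982, -0.0, -0.001]
contact_force: [0.1, 0.3, -1.0]
grip_width: 0.268
gripper_force: 59.7
```

```bash
python3 go.py
python3 - <<'E'
from h import *
T=cam('top');S=cam('scene')
f=lambda d,x,y: cv2.resize(d['pixels'][y:y+75,x:x+65,::-1],None,fx=6,fy=6,interpolation=cv2.INTER_CUBIC)
cv2.imwrite('pics/c4.png',np.hstack([f(T,355,195),f(S,380,145)]))
E
```

```text
t 7.37 pos [0.5334 0.0394 0.1859] yaw 158.23 tilt [-0.002  0.    -1.   ] F [ 0.1  0.3 -1. ] M [ 0.03  0.05 -0.05] w 0.268 gf 59.7 q [ 0.47  0.46 -0.76  1.9   0.39  0.94  0.71]
```

View pics/c4.png

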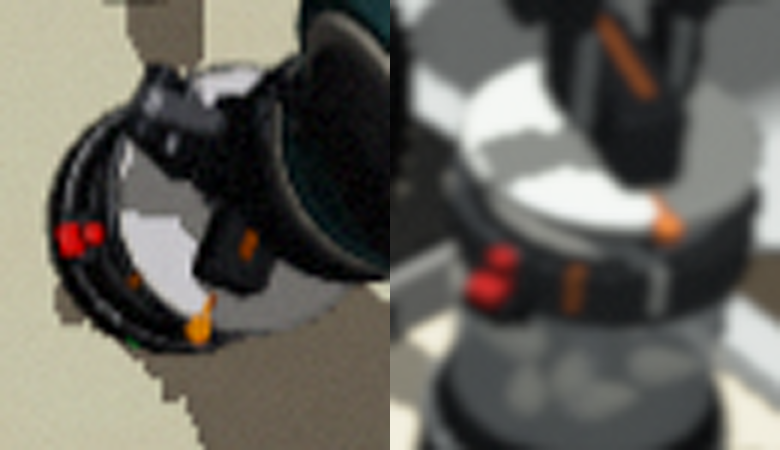

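The ear is at scene (426.3,182.5), almost over the white mark at (424.5,191). In the top view it is at (388.3,249.5).

Run:
```python
from h import *
T=cam('top');S=cam('scene')
u=np.array([np.cos(np.radians(-22)),np.sin(np.radians(-22))])
for d,b,R,mk in((T,(382,240,14,18),.0498,[.53525,.0363]),(S,(420,172,14,18),.053,[.5319,.0402])):
    x,y,w,h=b; hsv=cv2.cvtColor(d['pixels'][y:y+h,x:x+w],cv2.COLOR_RGB2HSV); m=cv2.inRange(hsv,(6,120,100),(22,255,255)); n,l,q,c=cv2.connectedComponentsWithStats(m); i=1+q[1:,4].argmax(); p=c[i]+[x,y]
    e=onz(d,[p],.168)[0,:2]; dl=np.array(mk)-(e+R*u); print(p,q[i,4],e,'delta to mouth mm',dl*1e3,'along u',dl@u*1e3,'perp',(dl@[-u[1],u[0]])*1e3)
```

```text
[388.30434783 247.82608696] 23 [0.48856359 0.05663737] delta to mouth mm [ 0.51264917 -1.68196476] along u 1.1053951197814642 perp -1.367448810639633
[425.83333333 182.27777778] 18 [0.48473349 0.05927426] delta to mouth mm [-1.97423029  0.77989396] along u -2.1226278709640196 perp -0.016454599079854183
```

>>> apply_moves([
  {"translation":[0,0,0.1],"twist":0,"jaw":0},
  {"translation":[0,0,0.15],"twist":0,"jaw":0},
  {"translation":[0,0,0.2],"twist":0,"jaw":0},
  {"translation":[0,0,0.25],"twist":0,"jaw":0},
  {"translation":[0,0,0.3],"twist":0,"jaw":0},
  {"translation":[0,0,0.35],"twist":0,"jaw":0},
  {"translation":[0,0,0.4],"twist":0,"jaw":0},
  {"translation":[0,0,0.4],"twist":0,"jaw":0},
])

```text
t: 8.23
ee_pos: [0.5341, 0.0392, 0.1766]
tcp_rot: [0.189, 0.982, -0.0, 0.0]
contact_force: [0.4, -0.6, -1.6]
grip_width: 0.271
gripper_force: 59.8
```

```bash
python3 go.py
```

```text
t 8.23 pos [0.5341 0.0392 0.1766] yaw 158.2 tilt [ 0. -0. -1.] F [ 0.4 -0.6 -1.6] M [-0.18 -0.2   0.01] w 0.271 gf 59.8 q [ 0.46  0.48 -0.75  1.9   0.4   0.92  0.7 ]
```

>>> apply_moves([
  {"translation":[0,0,0.1],"twist":0,"jaw":0},
  {"translation":[0,0,0.15],"twist":0,"jaw":0},
  {"translation":[0,0,0.2],"twist":0,"jaw":0},
  {"translation":[0,0,0.25],"twist":0,"jaw":0},
  {"translation":[0,0,0.3],"twist":0,"jaw":0},
  {"translation":[0,0,0.33],"twist":0,"jaw":0},
  {"translation":[0,0,0.33],"twist":0,"jaw":0},
  {"translation":[0,0,0.33],"twist":0,"jaw":0},
])

```text
t: 8.9
ee_pos: [0.5341, 0.0392, 0.1694]
tcp_rot: [0.189, 0.982, -0.0, 0.0]
contact_force: [-2.3, -2.7, 7.6]
grip_width: 0.269
gripper_force: 60.9
```

```bash
python3 go.py
```

```text
t 8.9 pos [0.5341 0.0392 0.1694] yaw 158.21 tilt [ 0.    -0.001 -1.   ] F [-2.3 -2.7  7.6] M [-0.39  0.34  0.  ] w 0.269 gf 60.9 q [ 0.46  0.48 -0.75  1.91  0.41  0.91  0.7 ]
```

>>> apply_moves([
  {"translation":[0.02,-0.04,0],"twist":0,"jaw":0},
  {"translation":[0.02,-0.04,0],"twist":0.3,"jaw":0},
  {"translation":[0.02,-0.04,0],"twist":0.8,"jaw":0},
  {"translation":[0.02,-0.04,0],"twist":1.4,"jaw":0},
  {"translation":[0.02,-0.04,0],"twist":2.0,"jaw":0},
  {"translation":[0.02,-0.04,0],"twist":2.6,"jaw":0},
  {"translation":[0.02,-0.04,0],"twist":3.0,"jaw":0},
  {"translation":[0.02,-0.04,0],"twist":3.0,"jaw":0},
])

```text
t: 9.57
ee_pos: [0.5337, 0.0386, 0.1694]
tcp_rot: [0.316, 0.949, -0.0, 0.001]
contact_force: [-0.4, -1.1, 6.1]
grip_width: 0.267
gripper_force: 60.8
```

```bash
python3 go.py
python3 - <<'E'
from h import *
T=cam('top');S=cam('scene')
f=lambda d,x,y: cv2.resize(d['pixels'][y:y+75,x:x+65,::-1],None,fx=6,fy=6,interpolation=cv2.INTER_CUBIC)
cv2.imwrite('pics/c5.png',np.hstack([f(T,355,195),f(S,380,145)]))
E
```

```text
t 9.57 pos [0.5337 0.0386 0.1694] yaw 143.11 tilt [ 0.001 -0.001 -1.   ] F [-0.4 -1.1  6.1] M [-0.41 -0.03 -0.06] w 0.267 gf 60.8 q [ 0.41  0.46 -0.69  1.91  0.37  0.89  0.47]
```

View pics/c5.png

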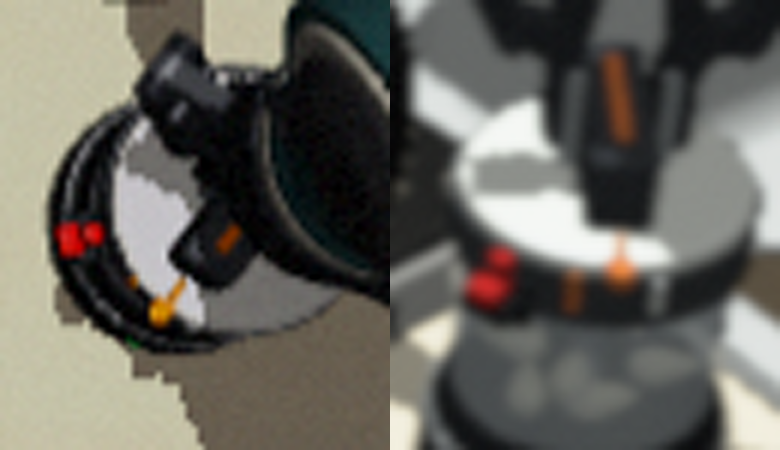

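The lid lies flat on the collar, with its ear at crop (621,270), half way between the white mark (657,290) and the orange one (572,290). Another 15 degrees should put it at the pulse mark.

>>> apply_moves([
  {"translation":[0,0,0],"twist":0.3,"jaw":0},
  {"translation":[0,0,0],"twist":0.8,"jaw":0},
  {"translation":[0,0,0],"twist":1.4,"jaw":0},
  {"translation":[0,0,0],"twist":2.0,"jaw":0},
  {"translation":[0,0,0],"twist":2.6,"jaw":0},
  {"translation":[0,0,0],"twist":3.0,"jaw":0},
  {"translation":[0,0,0],"twist":3.0,"jaw":0},
  {"translation":[0,0,0],"twist":3.0,"jaw":0},
])

```text
t: 10.33
ee_pos: [0.5338, 0.0389, 0.1694]
tcp_rot: [0.437, 0.899, 0.0, 0.001]
contact_force: [1.1, 0.2, 6.6]
grip_width: 0.266
gripper_force: 60.7
```

```bash
python3 go.py
python3 - <<'E'
from h import *
T=cam('top');S=cam('scene')
f=lambda d,x,y: cv2.resize(d['pixels'][y:y+75,x:x+65,::-1],None,fx=6,fy=6,interpolation=cv2.INTER_CUBIC)
cv2.imwrite('pics/c6.png',np.hstack([f(T,355,195),f(S,380,145)]))
E
```

```text
t 10.33 pos [0.5338 0.0389 0.1694] yaw 128.18 tilt [ 0.002 -0.    -1.   ] F [1.1 0.2 6.6] M [-0.29 -0.01 -0.04] w 0.266 gf 60.7 q [ 0.37  0.45 -0.63  1.92  0.34  0.88  0.24]
```

View pics/c6.png

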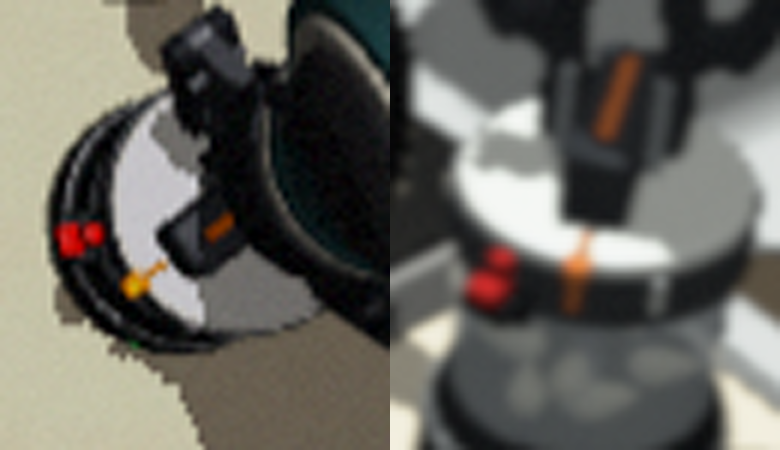

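The pointer now stands right over the orange pulse mark, with the lid flat on the collar and still gripped.

```bash
python3 -c "
from cell import ctrl
print(ctrl.job_done())"
```

```text
the job is handed in; nothing more can be done
None
```

The lid is home on the chopper, turned clockwise to the orange pulse marks without clicking past the latch and still gripped (about 60 N); I handed the job in at about 10.5 s, but it returned no verdict.

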